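Make up two field sampling kits

TASK

Make up the two sampling kits from the stock on the white liner: stand the tall culture tube and the white-capped bottle upright in the metal tin, one in each cell, and stand the squat jar in the large compartment and the short vial in the small compartment of the white tray, both upright on the tray's floor. The tin's cells are padded to an unknown depth, so lower each thing until you feel it land; set all four down gently, without dropping them. Leave the slide box, the burner and the beaker where they are.

Things in the scene. Friction and masses are not known exactly. Their poses are not given: they have to be found in the camera images.
- tube: tall screw-cap culture tube, standing loose on the liner; clear glass 26 mm diameter, black cap 30 mm diameter and 28 mm high, 140 mm tall in all, flat foot, 45 to 81 g; origin at the centre of its underside, z up its axis
- bottle: sample bottle, standing loose on the liner; grey plastic, 44 mm diameter up to 74 mm, sloping shoulder to 86 mm, white cap 38 mm diameter from 86 mm to its top at 110 mm, 112 to 203 g; origin at the centre of its underside, z up its axis
- jar: squat sample jar, standing loose on the liner; glass 54 mm diameter, white lid 58 mm diameter from 26 mm up to its top at 42 mm, 82 to 149 g; origin at the centre of its underside, z up its axis
- vial: short vial, standing loose on the liner; glass 30 mm diameter, bare metal cap 34 mm diameter from 52 mm up to its top at 70 mm, 33 to 61 g; origin at the centre of its underside, z up its axis
- tin: open opaque metal tin fixed on the bench, 140 (x) by 72 (y) by 70 mm high, walls 4 mm; a divider of equal height parts two cells, each 64 x 64 mm, centred at x = -34 and +34 mm; origin at the centre of its underside, z up, x within 0.4 rad of the robot's x. Each cell has firm, level packing whose top is 12 to 34 mm above the tin's underside, unknown and different in each cell
- tray: shallow white tray fixed on the bench, 156 (x) by 92 (y) by 18 mm high, floor and walls 4 mm thick; a wall across it parts a large compartment (x from -74 to +12 mm) and a small one (x from +16 to +74 mm), both 84 mm wide (y from -42 to +42); origin at the centre of its underside, z up, x within 0.4 rad of the robot's x
- slidebox: flat white slide box lying on the liner among the stock, 76 (its x) by 26 by 20 mm high, belongs to neither kit and stays where it is; origin at the centre of its underside
- burner: bystander: laboratory burner, unlit, loose beside the far end of the stock; round dark foot 76 mm diameter, brass tube, 127 mm high; origin at the centre of its underside
- beaker: bystander: glass beaker 72 mm diameter and 62 mm high with three black-capped tubes in it reaching 75 mm, loose beside the far end of the stock; origin at the centre of its underside

How it is judged:
By the outcome, as a careful person would: the job done as asked, in the order asked, and still so for the second after the job is handed in, with the robot touching nothing.
It also fails if it takes over 115 s, if anything falls off the work surface, if the arm or the gripper's body presses on something with over 40 N, if the wrist force passes 120 N, or if a joint passes its speed limit or range.

ROBOT

A 7-joint arm with a two-finger parallel gripper is mounted at the origin on the work surface. World frame = base frame: x ahead of the robot, y to its left, z up, the work surface at z = 0. Lengths are in mm, angles in rad, forces in N, time in s.
With the tool pointing down it reaches from about 400 to 875 mm from the base axis. Payload 4.4 kg.
Tool frame: the origin (TCP) lies on the centre line of the jaws, within the pads' length; the fingertips stand 17 mm ahead of it and the grasp point (between the pads) lies 2 mm behind it; z points along the fingers, y is the line along which they close (so a half turn about z gives the same grasp; the last joint's range is limited). The gripper opens to 85 mm and grips with 20 to 120 N. Pads are 22 mm wide; open, the fingers measure 114 mm over their backs; the gripper's body (76 mm by 85 mm) begins 54 mm behind the grasp point. The pads swing forward as they close: fully open they stand 13 mm farther back than shut.
Start: joints at [-1.316, 0.628, 0.038, 1.517, -0.027, 0.996, -0.02], TCP at [204.939, 616.861, 248.313] pointing down, gripper open.
Joint ranges: [-3.06, 3.06], [-0.37, 2.12], [-1.25, 1.32], [0.18, 2.47], [-1.1, 4.24], [0.23, 1.98], [-2.94, 2.94]. Speed limits (rad/s): [2.57, 2.57, 3.14, 3.14, 3.14, 3.14, 3.14].

INTERFACE

Orientations are given as a unit quaternion [x, y, z, w].
In Python, from plant import manip gives the robot as it stands.
- The arm moves only by the tool play_rows, never from a script. Its argument "motion" is one flat list of numbers, 7 for each row, row after row: the opening, from -1 (shut) to 1 (fully open), then the shift along the tool's x, y, z in cm, then the turn, a rotation vector about the tool's x, y, z in rad. A call has exactly 5 rows; each row is the pose to reach, as a shift and turn from the pose commanded when the call began, along the tool's axes at that moment; what a row does not reach only later rows make up. A row lasts 1/12 s, in which the tool goes at most 41.7 mm and 7.16 degrees, less where a joint would pass 70% of its speed; a pose out of reach is approached as far as the arm can. A call with a gripper value outside its range is refused whole. The fingers move at their own pace and stop on an object; "grip_force" is the grip in N (left out, the last holds). Time passes only in rows, so rows that repeat a pose let the fingers close, or fill a call up. It gives the time, the measured TCP pose, the force, the opening and the grip force at its end, in the units of the state.
- manip.sense(): the state, without advancing time (a new reading comes with each control period).
- manip.snapshot(name): name is "scene" or "side" or "wrist"; returns a dict with "frame" (420x560x3 uint8, blue, green, red), "intrinsics" (3x3 intrinsics, pixels), "R" (3x3) and "t" (3): a world point X has camera coordinates R X + t; the wrist camera has in their place "tool_from_camera" (4x4, takes a point from camera to tool coordinates, whose origin is the TCP and whose axes are the flange's). Camera axes: x right, y down, z forward; pixel columns grow to the right and rows downward; lengths in mm; the calibration is good to about 2 mm. A picture is of the moment at which its call begins: read the wrist's pose just before it. There is no depth.
- manip.finish_job(): hands the job in; it is judged then, once.
The state is a dict: "clock": time; "q": joint angles; "dq": joint speeds; "tau": joint torques, N m; "eef_pos": TCP position; "ee_rot": TCP orientation; "force": force on the tool from outside, world axes, zero at the start; "torque": the same for the moment, N m; "finger_gap": finger opening in mm; "grip_force": force on a finger pad.
Only numpy, scipy, OpenCV 4.12 (cv2) and the standard library are available. Lean on these libraries where they do the work, as an engineer would, in place of code of your own. Each camera call takes 0.05 s, during which the arm holds its last target. There are 200 camera calls.

## Working session

There is one attempt and no reset: what is moved stays moved. The work goes in short steps, Python scripts to look and compute and a tool call to move; the robot and the scene stay as the last step left them, time stands still between calls to the robot, and variables do not carry over. Pictures are saved under pics/ and viewed, at most 14 in all, crops included, and the job is handed in when it is done.

Besides the shell and the picture viewer there is one more tool, called after "Request:" by a JSON object that holds its "op" and its "data". play_rows: Moves the arm, as the interface text tells. Its arguments: {"type":"object","properties":{"motion":{"type":"array"},"grip_force":{"type":"number"}},"required":["motion"]}

```bash
mkdir -p pics; ls
python3 - <<'E'
from plant import manip
import cv2,numpy as np
s=manip.sense();print(s)
for n in("scene","side","wrist"):
    d=manip.snapshot(n);cv2.imwrite(f"pics/{n}0.png",d["frame"])
    np.savez(f"pics/{n}0.npz",**d)
    print(n,{k:np.round(v,3).tolist() for k,v in d.items() if k!="frame"})
E
```

```text
pics
{'clock': 0.0, 'q': array([-1.31578741,  0.62933154,  0.03842997,  1.51833359, -0.02698042,
        0.99629519, -0.02000058]), 'dq': array([ 1.74148000e-03,  1.09429264e-04,  7.30869747e-05,  1.01949219e-03,
       -1.06496353e-03, -4.05412994e-04, -2.16647479e-03]), 'tau': array([-3.03602437e-04, -5.63402760e+01,  1.22625243e+00, -1.93442023e+01,
        1.10078513e-02,  1.04314418e-02,  2.09005617e-05]), 'eef_pos': array([204.75672013, 616.30448312, 247.40929501]), 'ee_rot': array([ 1.59707276e-01,  9.87163984e-01, -9.15557976e-04, -1.31758423e-04]), 'force': array([ 0.77028528, -0.0897546 ,  0.25178814]), 'torque': array([ 0.06285661,  0.0209878 , -0.01277051]), 'grip_force': 0.0, 'finger_gap': 85.33111717213504}
scene {'intrinsics': [[461.231, 0.0, 283.048], [0.0, 461.231, 218.258], [0.0, 0.0, 1.0]], 'R': [[-0.823, 0.568, 0.012], [0.338, 0.507, -0.793], [-0.457, -0.649, -0.609]], 't': [454.443, -167.886, 1015.776]}
side {'intrinsics': [[547.031, 0.0, 270.396], [0.0, 547.031, 216.303], [0.0, 0.0, 1.0]], 'R': [[0.989, -0.146, 0.003], [-0.093, -0.653, -0.752], [0.112, 0.743, -0.66]], 't': [-557.821, 73.502, 838.081]}
wrist {'intrinsics': [[354.047, 0.0, 286.836], [0.0, 354.047, 212.057], [0.0, 0.0, 1.0]], 'tool_from_camera': [[0.0, -0.966, -0.26, 66.268], [1.0, 0.0, 0.001, -0.615], [-0.001, -0.26, 0.966, -125.789], [0.0, 0.0, 0.0, 1.0]]}
```

View pics/scene0.png

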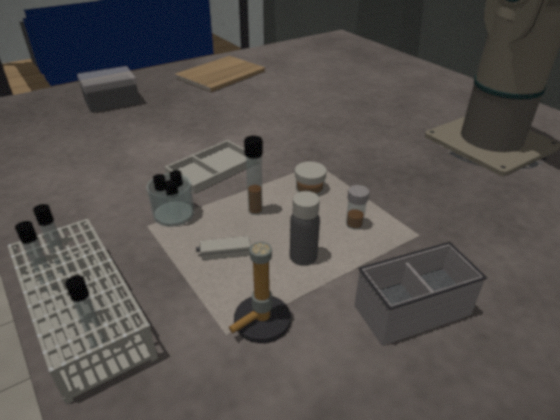

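View pics/side0.png

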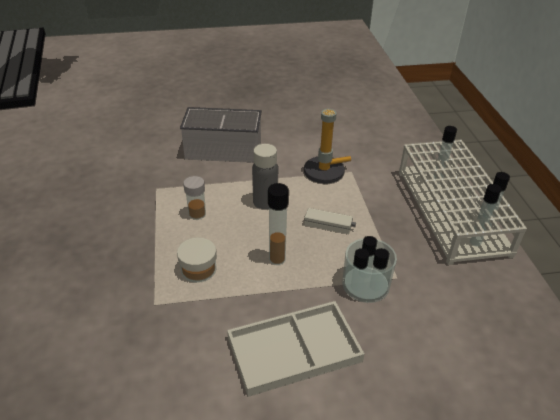

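View pics/wrist0.png

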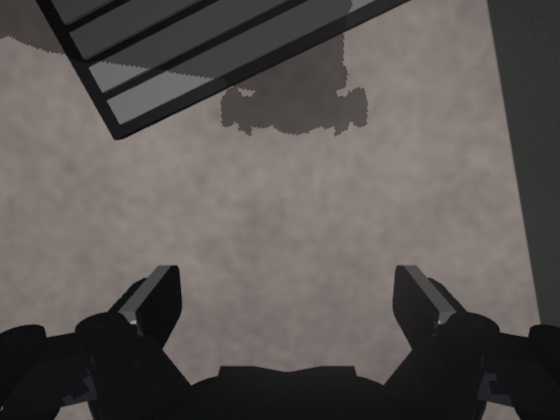

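The scene view shows the tube (cap 254,147), bottle cap (306,205), jar lid (311,173), vial cap (357,195), tin (418,290) and tray (210,165). The side view shows the same at (278,197), (265,156), (197,252), (195,187), (222,120) and (295,345). The wrist view shows only bench and a keyboard-like object.

```bash
cat > h.py <<'E'
import numpy as np,cv2
from scipy.spatial.transform import Rotation as Ro
def load(n): return dict(np.load(f"pics/{n}.npz"))
def cam(d):
    "centre and camera->world rotation"
    if "R" in d: return -d["R"].T@d["t"], d["R"].T
    T=d["tool_from_camera"]; Rt=Ro.from_quat(d["quat"]).as_matrix()
    return d["pos"]+Rt@T[:3,3], Rt@T[:3,:3]
def ray(d,p):
    c,R=cam(d); v=R@np.linalg.inv(d["intrinsics"])@[p[0],p[1],1.]
    return c,v/np.linalg.norm(v)
def plane(d,p,z):
    c,v=ray(d,p); return c+v*(z-c[2])/v[2]
def tri(obs):
    A=np.zeros((3,3));b=np.zeros(3);L=[ray(d,p) for d,p in obs]
    for c,v in L: M=np.eye(3)-np.outer(v,v);A+=M;b+=M@c
    X=np.linalg.solve(A,b)
    return X,max(np.linalg.norm(np.cross(X-c,v)) for c,v in L)
def pix(d,X):
    c,R=cam(d); q=d["intrinsics"]@R.T@(np.array(X)-c); return q[:2]/q[2]
def snap(manip,n,name):
    s=manip.sense();d=manip.snapshot(n);d["pos"]=s["eef_pos"];d["quat"]=s["ee_rot"]
    np.savez(f"pics/{name}.npz",**d);cv2.imwrite(f"pics/{name}.png",d["frame"]);return d
def blob(mask,seed,r=8):
    n,l,st,ce=cv2.connectedComponentsWithStats(mask.astype(np.uint8))
    best=None
    for i in range(1,n):
        if st[i,4]<25: continue
        ys,xs=np.nonzero(l==i);dd=np.hypot(xs-seed[0],ys-seed[1]).min()
        if dd<r and (best is None or st[i,4]>best[1]): best=(i,st[i,4])
    return None if best is None else (ce[best[0]],st[best[0]],l==best[0])
E
python3 - <<'E'
from h import *
S=load("scene0");D=load("side0")
def rng(d): return d["frame"].min(2).astype(int),d["frame"].max(2).astype(int)
for nm,a,b in(("tube",(254,147),(278,197)),("bottle",(306,205),(265,156)),("jar",(311,171),(197,251)),("vial",(357,194),(195,186))):
    out=[]
    for d,p in((S,a),(D,b)):
        f=d["frame"]; print(nm,f[p[1],p[0]],end=" ")
        mn,mx=rng(d); m=(mx<45) if nm=="tube" else (mn>(150 if nm!="vial" else 110))
        if nm=="vial":
            w=np.zeros_like(m);w[p[1]-16:p[1]+16,p[0]-16:p[0]+16]=1;m=m&w
        r=blob(m,p); out.append(r[0] if r else p); print(r and (np.round(r[0],1),r[1]))
    print(np.round(tri(list(zip((S,D),out))),1) if 0 else [np.round(x,1) for x in tri(list(zip((S,D),out)))])
for k,p in {"burner":(262,318),"beaker":(172,213),"slide":(225,247),"tinA":(361,280),"tray":(167,168)}.items(): print(k,plane(S,p,0).round())
for nm,a,b in(("tin near-l",(361,273),(260,112)),):pass
for p in((229,345),(345,308),(361,350),(246,388)): print("tray side",plane(D,p,18).round())
for p in((184,111),(261,111),(261,128),(183,126)): print("tin side",plane(D,p,70).round())
E
python3 - <<'E'
import cv2
a=cv2.imread('pics/scene0.png');b=cv2.imread('pics/side0.png')
x=cv2.resize(a[230:345,340:500],None,fx=4,fy=4,interpolation=cv2.INTER_CUBIC)
import numpy as np
y=cv2.resize(b[290:400,215:375],None,fx=2.5,fy=2.5);z=cv2.resize(b[95:170,170:275],None,fx=3.5,fy=3.5)
o=np.zeros((600,800,3),np.uint8);x=cv2.resize(a[235:345,345:495],None,fx=2.6,fy=2.6);w=cv2.resize(a[130:200,155:265],None,fx=3.5,fy=3.5)
o[:x.shape[0],:x.shape[1]]=x;o[:y.shape[0],400:400+y.shape[1]]=y;o[300:300+z.shape[0],:z.shape[1]]=z;o[300:300+w.shape[0],400:400+w.shape[1]]=w
cv2.imwrite('pics/m1.png',np.clip(o*1.4,0,255))
E
```

```text
tube [ 7  8 10] (array([253. , 146.7]), array([245, 136,  17,  23, 348], dtype=int32))
tube [ 9 10 10] (array([277.1, 196.2]), array([267, 183,  21,  27, 492], dtype=int32))
[array([562.9, -70. , 125.9]), np.float64(0.3)]
bottle [127 137 139] None
bottle [134 151 157] (array([266.6, 150.4]), array([257, 146,  18,   9,  98], dtype=int32))
[array([568.3,  77.1, 103. ]), np.float64(0.2)]
jar [135 144 147] None
jar [150 170 176] (array([205.2, 252.8]), array([194, 243,  20,  20, 227], dtype=int32))
[array([449. , -72.7,  37.5]), np.float64(7.1)]
vial [117 117 122] (array([350.1, 193.4]), array([341, 182,  27,  28, 310], dtype=int32))
vial [135 142 151] (array([193.5, 181.7]), array([184, 176,  20,  13, 203], dtype=int32))
[array([451.4,  50.8,  67.2]), np.float64(6.4)]
burner [682. 139.   0.]
beaker [ 686. -144.    0.]
slide [653. -15.   0.]
tinA [524. 159.   0.]
tray [ 633. -287.    0.]
tray side [ 476. -231.   18.]
tray side [ 639. -193.   18.]
tray side [ 643. -263.   18.]
tray side [ 490. -296.   18.]
tin side [437. 278.  70.]
tin side [583. 258.  70.]
tin side [575. 198.  70.]
tin side [434. 224.  70.][ WARN:0@0.104] global loadsave.cpp:1063 imwrite_ Unsupported depth image for selected encoder is fallbacked to CV_8U.
```

View pics/m1.png

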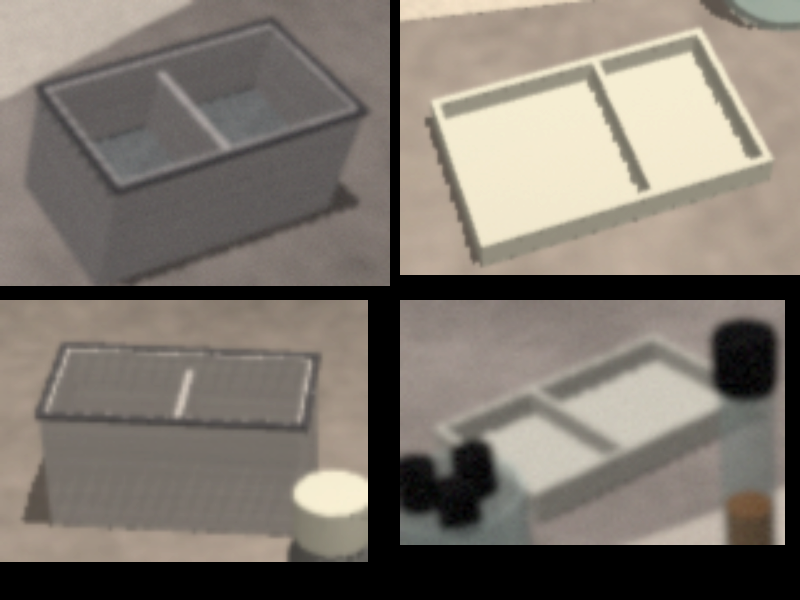

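The mosaic shows the tin rim corners and the tray corners in both views clearly. The tin's packing is visible but can't be measured. I'll triangulate the corners and move to an overview pose in the same turn.

Run:
```python
from h import *
S=load("scene0");D=load("side0")
P={"tin -x+y":((486.2,278.1),(187.7,107.3)),"tin +x+y":((391.9,308.1),(261.4,110.4)),"tin +x-y":((359.6,268.8),(258,132.1)),"tin -x-y":((448.8,242.7),(180.9,128.4)),
"tray +x-y":((165.6,167.1),(363.8,353.2)),"tray -x-y":((227.9,140),(248.2,389.2)),"tray +x+y":((195,186.3),(335,302))}
for k,(a,b) in P.items():
    X,e=tri([(S,a),(D,b)]);print(k,X.round(1),round(e,1))
```

```text
tin -x+y [444.6 292.5  69.5] 0.2
tin +x+y [582.5 261.6  70.5] 2.4
tin +x-y [566.9 189.6  68.1] 2.0
tin -x-y [429.1 220.2  68.7] 1.1
tray +x-y [ 644.  -266.6   16.2] 1.5
tray -x-y [ 491.4 -296.2   16.3] 1.7
tray +x+y [ 626.8 -177.4   14.8] 2.4
```

Request:
{"op": "play_rows", "data": {"motion": [1,-2.4,-2.5,-0.3,0,0,0,1,-4.8,-5,-0.6,0,0,0,1,-7.2,-7.5,-0.9,0,0,0,1,-9.6,-10,-1.2,0,0,0,1,-12,-12.5,-1.5,0,0,0]}}

```text
clock: 0.57
eef_pos: [279.8, 458.7, 263.2]
ee_rot: [0.16, 0.987, -0.0, -0.0]
force: [0.7, -0.0, -0.8]
finger_gap: 85.4
grip_force: 0.0
```

Request:
{"op": "play_rows", "data": {"motion": [1,-2.4,-2.5,-0.3,0,0,0,1,-4.8,-5,-0.6,0,0,0,1,-7.2,-7.5,-0.9,0,0,0,1,-9.6,-10,-1.2,0,0,0,1,-12,-12.5,-1.5,0,0,0]}}

```text
clock: 0.98
eef_pos: [354.2, 302.2, 278.4]
ee_rot: [0.16, 0.987, -0.0, -0.0]
force: [-0.3, 0.5, 0.5]
finger_gap: 85.4
grip_force: 0.0
```

Request:
{"op": "play_rows", "data": {"motion": [1,-2.4,-2.5,-0.3,0,0,0,1,-4.8,-5,-0.6,0,0,0,1,-7.2,-7.5,-0.9,0,0,0,1,-9.6,-10,-1.2,0,0,0,1,-12,-12.5,-1.5,0,0,0]}}

```text
clock: 1.4
eef_pos: [428.6, 145.8, 293.5]
ee_rot: [0.16, 0.987, 0.0, -0.0]
force: [1.4, 0.4, 0.4]
finger_gap: 85.3
grip_force: 0.0
```

Request:
{"op": "play_rows", "data": {"motion": [1,-2.4,-2.5,-0.3,0,0,-0.05,1,-4.8,-5,-0.6,0,0,-0.1,1,-7.2,-7.5,-0.9,0,0,-0.15,1,-9.6,-10,-0.9,0,0,-0.2,1,-11,-11.5,-0.9,0,0,-0.22]}}

```text
clock: 1.82
eef_pos: [497.6, -0.5, 302.5]
ee_rot: [0.051, 0.999, -0.001, 0.001]
force: [0.6, 1.0, 0.6]
finger_gap: 85.5
grip_force: 0.0
```

Run:
```python
from h import *
from plant import manip
snap(manip,"wrist","w1")
```

```text
(no output)
```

View pics/w1.png

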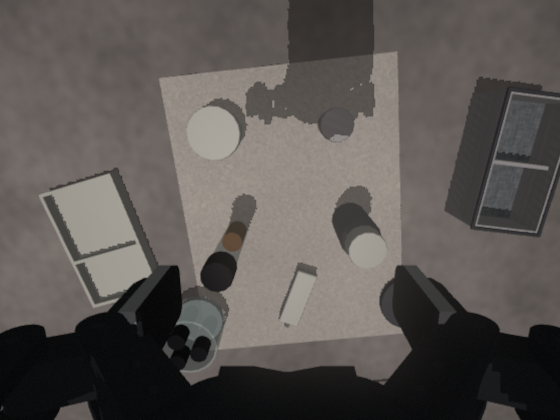

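The wrist view shows the jar lid at (214,132), vial cap (337,124), tube cap (218,272) and bottle cap (367,250). The slide box is at (298,297), the beaker at (195,335), the tin at right and the tray at left.

Run:
```python
from h import *
W=load("w1");S=load("scene0");D=load("side0")
f=W["frame"];mn,mx=f.min(2).astype(int),f.max(2).astype(int)
# cap-centre pixels: wrist measured on top face; scene/side: on top face, refined with white masks
def c(d,m,p,r):
    w=np.zeros(m.shape,np.uint8);cv2.circle(w,p,r,1,-1);cn,_=cv2.findContours((m&(w>0)).astype(np.uint8),0,1)
    k=max(cn,key=cv2.contourArea);return cv2.minEnclosingCircle(k),[round(x,1) for x in cv2.fitEllipse(cv2.convexHull(k))[0]]
for n,p,r in(("jar",(214,132),32),("bottle",(367,250),24)):
    print(n,f[p[1],p[0]],c(W,mn>125,p,r))
print("vial",f[120,337]);print("tube",c(W,mx<40,(218,272),24))
for n,p,h in(("tube",(218.5,274),140),("bottle",(367.5,250),110),("jar",(214,132.5),42),("vial",(337,124),70)):
    X=plane(W,p,h);print(n,X.round(1),"scene",pix(S,X).round(1),"side",pix(D,X).round(1))
    X[2]=0;print("   foot scene",pix(S,X).round(1),"side",pix(D,X).round(1))
tiles=[]
for d,cs in((S,[(254,147),(306,210),(311,178),(357,200)]),(D,[(278,200),(265,165),(197,255),(195,192)])):
    tiles.append(np.hstack([cv2.resize(d["frame"][y-25:y+25,x-25:x+25],(200,200),interpolation=cv2.INTER_CUBIC) for x,y in cs]))
tiles.append(np.hstack([cv2.resize(f[y-30:y+30,x-30:x+30],(200,200),interpolation=cv2.INTER_CUBIC) for x,y in[(218,272),(367,250),(214,132),(337,124)]]))
cv2.imwrite("pics/m2.png",np.clip(np.vstack(tiles)*1.3,0,255).astype(np.uint8))
```

```text
jar [156 165 169] (((213.9705810546875, 132.0294189453125), 31.970705032348633), [212.6, 133.4])
bottle [150 158 162] (((367.1456604003906, 250.2244110107422), 23.855493545532227), [368.3, 252.5])
vial [81 81 85]
tube (((219.0, 271.5), 20.155742645263672), [218.3, 271.3])
tube [559.4 -68.3 140. ] scene [255.5 138.5] side [274.8 187.8]
   foot scene [257.4 210.6] side [274.  258.6]
bottle [562.5  70.  110. ] scene [306.3 197.2] side [263.5 149.5]
   foot scene [303.3 255.6] side [263.8 202.1]
jar [440.2 -73.3  42. ] scene [311.2 168.9] side [194.6 249.4]
   foot scene [310.1 188.2] side [197.1 269. ]
vial [443.8  53.9  70. ] scene [358.7 189.4] side [192.  181.7]
   foot scene [354.1 223.9] side [195.8 214.4]
```

View pics/m2.png

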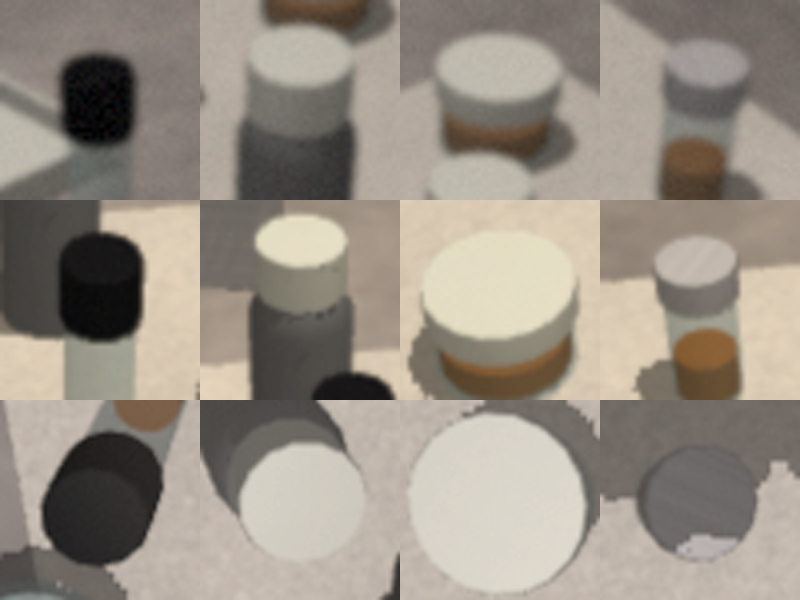

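The mosaic resolves all the top faces: scene in the first row, side in the second, wrist in the third. The vial cap's bright patch is only light. I'll triangulate the face centres across all three views.

```bash
cat >> h.py <<'E'
def go(s,xyz,yaw=None):
    "shift (cm) and turn (rad) in tool axes to reach world xyz; yaw = world angle of tool y (deg)"
    R=Ro.from_quat(s["ee_rot"]).as_matrix();a=np.degrees(np.arctan2(R[1,1],R[0,1]))
    sh=R.T@(np.array(xyz)-s["eef_pos"])/10
    yaw=a if yaw is None else yaw
    y=np.radians(yaw);Y=np.array([np.cos(y),np.sin(y),0]);Z=np.array([0,0,-1.]);Rt=np.column_stack([np.cross(Y,Z),Y,Z])
    print("pos",s["eef_pos"].round(1),"yaw",round(a,1),"shift cm",sh.round(2),"turn",Ro.from_matrix(R.T@Rt).as_rotvec().round(3))
E
python3 - <<'E'
from h import *
from plant import manip
W=load("w1");S=load("scene0");D=load("side0")
P=dict(tube=((253.5,139.5),(278.2,190.8),(216.5,277.1)),bottle=((306,199.2),(265.2,150.2),(367.6,250.3)),jar=((310.5,170),(197,251.2),(213.1,132.9)),vial=((358.8,191.2),(194.2,182.2),(336.4,124.9)))
for k,v in P.items():
    X,e=tri(list(zip((S,D,W),v)));Y,e2=tri(list(zip((S,D),v)));print(k,X.round(1),round(e,1),"ss",Y.round(1),round(e2,1),"plane w",plane(W,v[2],X[2]).round(1))
s=manip.sense()
go(s,(565,-69,160),77.7)
E
```

```text
tube [562.9 -71.2 137.5] 1.4 ss [562.6 -71.4 137.4] 1.2 plane w [563.3 -71.1 137.5]
bottle [564.4  70.9 107.7] 1.0 ss [564.8  71.3 107.9] 0.7 plane w [563.8  70.5 107.7]
jar [441.6 -74.6  39.3] 1.7 ss [442.4 -74.1  39.4] 1.2 plane w [440.6 -74.9  39.3]
vial [445.6  54.6  67.7] 1.7 ss [446.4  55.8  67.9] 1.1 plane w [444.7  53.5  67.7]
pos [498.8  -3.8 302.4] yaw 83.9 shift cm [-7.24 -5.72 14.29] turn [-0.004  0.003  0.108]
```

Request:
{"op": "play_rows", "data": {"motion": [1,-2,-1.7,0,0,0,0.03,1,-4,-3.4,0,0,0,0.06,1,-6,-5,1,0,0,0.108,1,-7.05,-5.94,3,0,0,0.108,1,-7.05,-5.94,6.2,0,0,0.108]}}

```text
clock: 2.28
eef_pos: [564.6, -66.0, 241.8]
ee_rot: [0.106, 0.994, -0.001, 0.004]
force: [0.7, -0.2, -0.4]
finger_gap: 85.8
grip_force: 0.0
```

Request:
{"op": "play_rows", "data": {"motion": [1,0,0,3,0,0,0,1,0,0,6,0,0,0,1,0,0,9,0,0,0,1,0,0,10,0,0,0,1,0,0,10,0,0,0]}}

```text
clock: 2.7
eef_pos: [558.5, -62.0, 137.8]
ee_rot: [0.104, 0.995, -0.0, -0.003]
force: [-0.5, 1.0, -0.1]
finger_gap: 85.5
grip_force: 0.0
```

Run:
```python
from h import *
from plant import manip
go(manip.sense(),(563,-71,121),77.6)
snap(manip,"wrist","w2")
```

```text
pos [558.5 -62.  137.8] yaw 78.0 shift cm [-0.63 -0.79  1.67] turn [-0.001 -0.006  0.008]
```

View pics/w2.png

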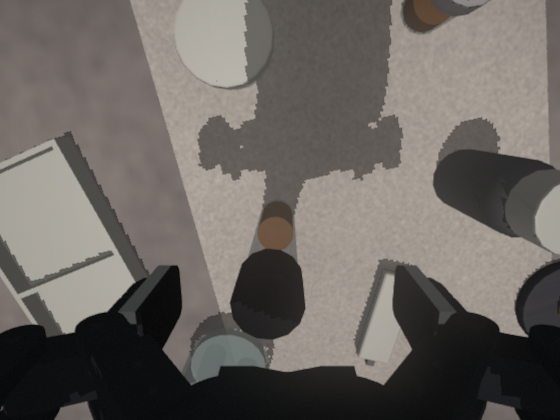

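The wrist view shows the tube cap at (268,292), left of the jaw centre line at 287, with both fingers clear. I'll correct by the computed shift and close.

Request:
{"op": "play_rows", "data": {"motion": [1,-0.3,-0.4,0.4,0,0,0,1,-0.6,-0.8,0.8,0,-0.006,0,1,-0.6,-0.8,1.2,0,-0.006,0,1,-0.6,-0.8,1.65,0,-0.006,0,1,-0.6,-0.8,1.65,0,-0.006,0]}}

```text
clock: 3.17
eef_pos: [564.5, -71.6, 123.5]
ee_rot: [0.104, 0.995, -0.0, 0.003]
force: [-0.6, 0.7, -0.1]
finger_gap: 85.7
grip_force: 0.0
```

Request:
{"op": "play_rows", "data": {"motion": [0,0,0,0,0,0,0,-0.3,0,0,0,0,0,0,-0.6,0,0,0,0,0,0,-0.8,0,0,0,0,0,0,-1,0,0,0,0,0,0], "grip_force": 30}}

```text
clock: 3.58
eef_pos: [565.0, -71.5, 124.1]
ee_rot: [0.104, 0.995, -0.0, 0.003]
force: [0.7, 0.2, 0.3]
finger_gap: 28.8
grip_force: 29.6
```

Request:
{"op": "play_rows", "data": {"motion": [-1,0,0,0,0,0,0,-1,0,0,0,0,0,0,-1,0,0,0,0,0,0,-1,0,0,0,0,0,0,-1,0,0,0,0,0,0]}}

```text
clock: 4.0
eef_pos: [565.1, -71.5, 124.1]
ee_rot: [0.104, 0.995, -0.0, 0.003]
force: [0.4, 0.2, 3.4]
finger_gap: 28.7
grip_force: 29.6
```

Request:
{"op": "play_rows", "data": {"motion": [-1,0,0,-0.5,0,0,0,-1,0,0,-2.5,0,0,0,-1,0,0,-5,0,0,0,-1,0,0,-8,0,0,0,-1,0,0,-11,0,0,0]}}

```text
clock: 4.42
eef_pos: [563.3, -71.5, 234.4]
ee_rot: [0.104, 0.995, -0.0, 0.002]
force: [0.9, -0.6, -0.4]
finger_gap: 29.2
grip_force: 29.7
```

Request:
{"op": "play_rows", "data": {"motion": [-1,0,0,-1.5,0,0,0,-1,0,0,-3,0,0,0,-1,0,0,-3,0,0,0,-1,0,0,-3,0,0,0,-1,0,0,-3,0,0,0]}}

```text
clock: 4.83
eef_pos: [563.2, -71.3, 262.7]
ee_rot: [0.104, 0.995, -0.0, 0.002]
force: [-0.1, 0.2, -0.9]
finger_gap: 28.9
grip_force: 29.7
```

Run:
```python
from h import *
from plant import manip
s=manip.sense();print(s["force"],s["finger_gap"]);go(s,(472.6,248.3,262),77.6)
W=load("w1")
for p in((511,88),(472,228),(541,237)): print(plane(W,p,70).round(1))
for X in((444.6,292.5,70),(582.5,261.6,70),(566.9,189.6,70),(429.1,220.2,70)): print(pix(W,X).round(1))
```

```text
[-0.13001436  0.18122188 -0.92488294] 28.889768218801436
pos [563.2 -71.3 262.7] yaw 78.0 shift cm [15.48 29.39  0.  ] turn [-0.     0.004  0.008]
[427.4 221.6  70. ]
[565.3 189.3  70. ]
[583.  262.9  70. ]
[584.3  98.8]
[539.8 236.7]
[472.2 229.4]
[509.4  90. ]
```

Request:
{"op": "play_rows", "data": {"motion": [-1,1,1.9,0,0,0.004,0,-1,2.6,5,0,0,0.004,0,-1,4.4,8.4,0,0,0.004,0,-1,6.2,11.8,0,0,0.004,0,-1,8,15.2,0,0,0.004,0.008]}}

```text
clock: 5.25
eef_pos: [515.7, 95.0, 261.7]
ee_rot: [0.109, 0.994, -0.001, -0.0]
force: [1.0, 0.6, -0.9]
finger_gap: 29.4
grip_force: 29.7
```

Request:
{"op": "play_rows", "data": {"motion": [-1,1.8,3.4,0,0,0,0,-1,3.6,6.8,0,0,0,0,-1,5.4,10.2,0,0,0,0,-1,7,13.2,0,0,0,0,-1,7.5,14.2,0,0,0,0]}}

```text
clock: 5.67
eef_pos: [471.2, 254.9, 261.5]
ee_rot: [0.104, 0.995, 0.001, -0.001]
force: [0.2, -0.0, -0.5]
finger_gap: 29.1
grip_force: 29.8
```

Run:
```python
from h import *
from plant import manip
snap(manip,"wrist","w3");snap(manip,"scene","s3");snap(manip,"side","d3")
s=manip.sense();print(s["force"],s["finger_gap"],s["q"].round(2));go(s,(472.6,248.3,200),77.6)
o=np.hstack([cv2.imread("pics/s3.png")[120:400,280:],cv2.imread("pics/d3.png")[0:280,100:380]])
cv2.imwrite("pics/m3.png",o)
```

```text
[ 0.79747896 -1.41715269 -1.66040652] 29.285674916414887 [-0.64  0.45  0.14  1.82 -0.08  0.87  0.9 ]
pos [473.7 248.9 261.8] yaw 77.7 shift cm [ 0.09 -0.07  6.18] turn [-0.002  0.     0.002]
```

View pics/m3.png

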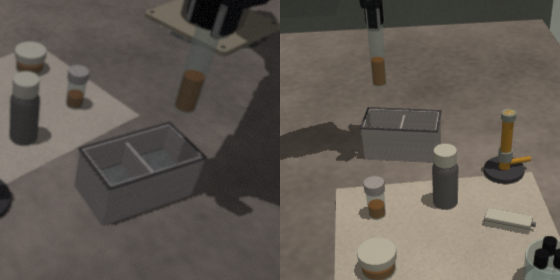

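The tube hangs upright over the tin's low-x cell (scene about (185,95) in the crop, side about (377,70)). Now I'll lower it.

Request:
{"op": "play_rows", "data": {"motion": [-1,0.1,-0.07,2,0,0,0,-1,0.1,-0.07,4.5,0,0,0,-1,0.1,-0.07,7,0,0,0,-1,0.1,-0.07,9,0,0,0,-1,0.1,-0.07,9.6,0,0,0]}}

```text
clock: 6.23
eef_pos: [472.4, 244.4, 163.9]
ee_rot: [0.11, 0.994, -0.003, -0.001]
force: [0.1, -1.0, -1.2]
finger_gap: 29.1
grip_force: 29.8
```

Request:
{"op": "play_rows", "data": {"motion": [-1,0,0,0,0,0,0,-1,0,0,0.1,0,0,0,-1,0,0,0.2,0,0,0,-1,0,0,0.3,0,0,0,-1,0,0,0.4,0,0,0]}}

```text
clock: 6.65
eef_pos: [474.2, 248.3, 164.1]
ee_rot: [0.108, 0.994, 0.0, 0.002]
force: [-0.1, -0.0, -1.0]
finger_gap: 29.2
grip_force: 29.8
```

Request:
{"op": "play_rows", "data": {"motion": [-1,0,0,0.1,0,0,0,-1,0,0,0.2,0,0,0,-1,0,0,0.3,0,0,0,-1,0,0,0.4,0,0,0,-1,0,0,0.4,0,0,0]}}

```text
clock: 7.07
eef_pos: [473.5, 248.1, 159.0]
ee_rot: [0.108, 0.994, -0.0, 0.001]
force: [0.5, -0.5, -1.5]
finger_gap: 29.1
grip_force: 29.8
```

Request:
{"op": "play_rows", "data": {"motion": [-1,0,0,0.1,0,0,0,-1,0,0,0.2,0,0,0,-1,0,0,0.3,0,0,0,-1,0,0,0.4,0,0,0,-1,0,0,0.4,0,0,0]}}

```text
clock: 7.48
eef_pos: [473.5, 248.1, 154.9]
ee_rot: [0.108, 0.994, -0.0, 0.001]
force: [0.1, -0.3, 0.1]
finger_gap: 29.1
grip_force: 29.8
```

Request:
{"op": "play_rows", "data": {"motion": [-1,0,0,0.1,0,0,0,-1,0,0,0.2,0,0,0,-1,0,0,0.3,0,0,0,-1,0,0,0.4,0,0,0,-1,0,0,0.4,0,0,0]}}

```text
clock: 7.9
eef_pos: [473.8, 248.2, 151.4]
ee_rot: [0.108, 0.994, -0.0, 0.001]
force: [-0.3, 0.6, 1.7]
finger_gap: 29.2
grip_force: 30.0
```

Request:
{"op": "play_rows", "data": {"motion": [-1,0,0,0,0,0,0,-1,0,0,0.1,0,0,0,-1,0,0,0.1,0,0,0,-1,0,0,0.2,0,0,0,-1,0,0,0.2,0,0,0]}}

```text
clock: 8.32
eef_pos: [474.6, 248.2, 151.3]
ee_rot: [0.108, 0.994, 0.001, 0.002]
force: [-3.6, -1.1, 17.6]
finger_gap: 29.5
grip_force: 31.5
```

Landed at TCP z 151, so the packing is about 27 mm deep there. I'll back off the press, then open.

Request:
{"op": "play_rows", "data": {"motion": [-1,0,0,-0.1,0,0,0,-1,0,0,-0.18,0,0,0,-1,0,0,-0.18,0,0,0,-1,0,0,-0.18,0,0,0,-1,0,0,-0.18,0,0,0], "grip_force": 20}}

```text
clock: 8.73
eef_pos: [473.9, 248.2, 151.3]
ee_rot: [0.108, 0.994, 0.0, 0.001]
force: [-1.0, -0.3, 7.2]
finger_gap: 29.4
grip_force: 30.4
```

Request:
{"op": "play_rows", "data": {"motion": [-0.2,0,0,0,0,0,0,-0.1,0,0,0,0,0,0,0.1,0,0,0,0,0,0,0.3,0,0,0,0,0,0,0.5,0,0,0,0,0,0]}}

```text
clock: 9.15
eef_pos: [473.5, 248.1, 150.8]
ee_rot: [0.108, 0.994, -0.0, 0.001]
force: [-0.8, -0.4, 0.2]
finger_gap: 63.6
grip_force: 0.0
```

Request:
{"op": "play_rows", "data": {"motion": [0.8,0,0,0,0,0,0,1,0,0,0,0,0,0,1,0,0,-0.5,0,0,0,1,0,0,-2,0,0,0,1,0,0,-4,0,0,0]}}

```text
clock: 9.57
eef_pos: [472.6, 247.6, 190.5]
ee_rot: [0.108, 0.994, -0.001, -0.0]
force: [-0.0, -0.1, -0.2]
finger_gap: 85.3
grip_force: 0.0
```

Request:
{"op": "play_rows", "data": {"motion": [1,0,0,-2,0,0,0,1,0,0,-4,0,0,0,1,0,0,-6,0,0,0,1,0,0,-7,0,0,0,1,0,0,-7,0,0,0]}}

```text
clock: 9.98
eef_pos: [474.7, 248.8, 263.4]
ee_rot: [0.108, 0.994, 0.001, 0.003]
force: [0.6, 0.0, 0.6]
finger_gap: 85.1
grip_force: 0.0
```

Run:
```python
from h import *
from plant import manip
snap(manip,"wrist","w4")
s=manip.sense();go(s,(564.5,71,250),77.6)
```

```text
pos [473.9 248.4 261.8] yaw 77.6 shift cm [-12.66 -15.38   1.2 ] turn [ 0.002  0.004 -0.   ]
```

View pics/w4.png

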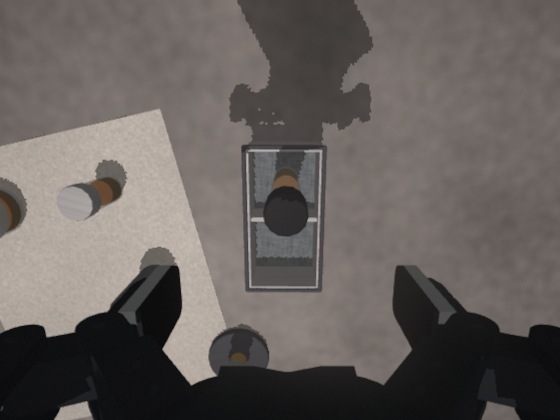

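The tube stands upright in the cell (cap at (286,210)). The burner and the other stock are undisturbed. Next is the bottle.

Request:
{"op": "play_rows", "data": {"motion": [1,-2.5,-3.1,0,0,0.004,0,1,-5,-6.2,0,0,0.004,0,1,-7.5,-9.2,0,0,0.004,0,1,-10,-12.3,0.5,0,0.004,0,1,-12.66,-15.4,2,0,0.004,0]}}

```text
clock: 10.45
eef_pos: [564.1, 70.3, 241.7]
ee_rot: [0.108, 0.994, 0.0, -0.0]
force: [0.9, 0.3, 0.4]
finger_gap: 85.1
grip_force: 0.0
```

Request:
{"op": "play_rows", "data": {"motion": [1,0,0,2,0,0,0,1,0,0,4,0,0,0,1,0,0,7,0,0,0,1,0,0,9,0,0,0,1,0,0,10,0,0,0]}}

```text
clock: 10.87
eef_pos: [560.1, 71.7, 137.7]
ee_rot: [0.108, 0.994, -0.001, -0.005]
force: [-1.0, -0.1, 1.1]
finger_gap: 85.2
grip_force: 0.0
```

Request:
{"op": "play_rows", "data": {"motion": [1,0,0,0,0,0,0,1,0,0,0,0,0,0,1,0,0,0,0,0,0,1,0,0,0,0,0,0,1,0,0,0,0,0,0]}}

```text
clock: 11.28
eef_pos: [563.7, 72.3, 143.1]
ee_rot: [0.108, 0.994, 0.0, 0.0]
force: [0.2, 0.5, 0.5]
finger_gap: 85.2
grip_force: 0.0
```

Run:
```python
from h import *
from plant import manip
go(manip.sense(),(564.5,71,106),77.6)
```

```text
pos [563.7  72.3 143.1] yaw 77.6 shift cm [-0.11 -0.12  3.71] turn [ 0.001  0.    -0.   ]
```

Request:
{"op": "play_rows", "data": {"motion": [1,-0.1,-0.12,1,0,0,0,1,-0.1,-0.12,2,0,0,0,1,-0.1,-0.12,3,0,0,0,1,-0.1,-0.12,3.7,0,0,0,1,-0.1,-0.12,3.7,0,0,0]}}

```text
clock: 11.7
eef_pos: [562.0, 70.6, 102.6]
ee_rot: [0.108, 0.994, -0.0, -0.003]
force: [-0.2, 0.3, 0.6]
finger_gap: 85.3
grip_force: 0.0
```

Request:
{"op": "play_rows", "data": {"motion": [0.4,0,0,0,0,0,0,0.1,0,0,0,0,0,0,-0.3,0,0,0,0,0,0,-0.7,0,0,0,0,0,0,-1,0,0,0,0,0,0], "grip_force": 40}}

```text
clock: 12.12
eef_pos: [564.0, 70.7, 105.5]
ee_rot: [0.108, 0.994, 0.0, -0.0]
force: [-0.7, 0.4, 2.8]
finger_gap: 36.5
grip_force: 39.9
```

Request:
{"op": "play_rows", "data": {"motion": [-1,0,0,0,0,0,0,-1,0,0,0,0,0,0,-1,0,0,0,0,0,0,-1,0,0,0,0,0,0,-1,0,0,0,0,0,0]}}

```text
clock: 12.53
eef_pos: [564.0, 70.7, 105.4]
ee_rot: [0.108, 0.994, 0.0, -0.0]
force: [-0.8, -0.6, 5.4]
finger_gap: 36.7
grip_force: 40.1
```

Run:
```python
from h import *
from plant import manip
snap(manip,"side","d5");d=snap(manip,"wrist","w5")
s=manip.sense();print(s["eef_pos"].round(1),s["force"].round(1),s["finger_gap"])
o=np.hstack([cv2.resize(cv2.imread("pics/d5.png")[90:240,190:340],(400,400)),cv2.resize(cv2.imread("pics/w5.png")[200:400,185:385],(400,400))])
cv2.imwrite("pics/m5.png",np.clip(o*1.4,0,255).astype(np.uint8))
```

```text
[564.   70.7 105.5] [-1.  -0.2  6. ] 36.81042352401946
```

View pics/m5.png

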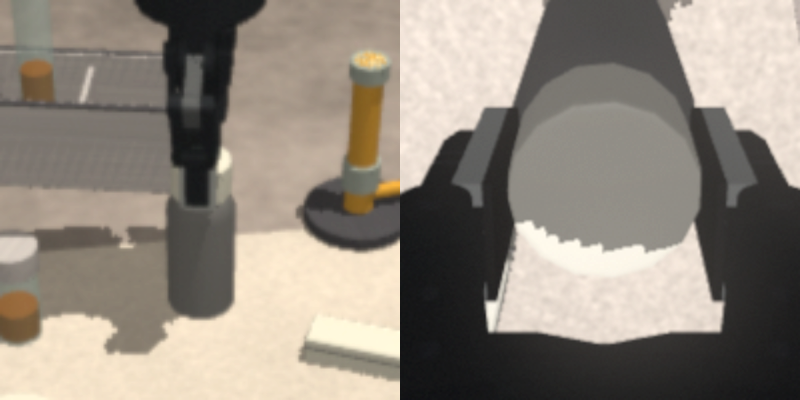

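The bottle cap sits centred between the pads and upright. Now I'll lift it.

Request:
{"op": "play_rows", "data": {"motion": [-1,0,0,-0.5,0,0,0,-1,0,0,-2,0,0,0,-1,0,0,-4.5,0,0,0,-1,0,0,-7.5,0,0,0,-1,0,0,-10.5,0,0,0], "grip_force": 50}}

```text
clock: 13.05
eef_pos: [562.7, 70.6, 210.1]
ee_rot: [0.108, 0.994, -0.0, -0.002]
force: [0.6, -0.6, -2.0]
finger_gap: 36.5
grip_force: 50.3
```

Request:
{"op": "play_rows", "data": {"motion": [-1,0,0,-1.5,0,0,0,-1,0,0,-2.5,0,0,0,-1,0,0,-2.5,0,0,0,-1,0,0,-2.5,0,0,0,-1,0,0,-2.5,0,0,0]}}

```text
clock: 13.47
eef_pos: [562.7, 70.6, 233.3]
ee_rot: [0.108, 0.994, -0.0, -0.003]
force: [-0.6, -0.6, -2.1]
finger_gap: 36.1
grip_force: 50.4
```

Run:
```python
from h import *
from plant import manip
s=manip.sense();print(s["force"].round(1),s["finger_gap"]);go(s,(538.8,233.9,230),77.6)
```

```text
[-0.6 -0.6 -2.1] 36.12468172974711
pos [562.7  70.6 233.3] yaw 77.6 shift cm [ 5.84 15.43  0.34] turn [-0.001 -0.005 -0.   ]
```

Request:
{"op": "play_rows", "data": {"motion": [-1,0.8,2,0,0,-0.005,0,-1,2,5.2,0,0,-0.005,0,-1,3.2,8.4,0,0,-0.005,0,-1,4.5,12,0,0,-0.005,0,-1,5.84,15.4,0,0,-0.005,0]}}

```text
clock: 13.88
eef_pos: [538.8, 234.9, 233.2]
ee_rot: [0.109, 0.994, -0.001, 0.0]
force: [0.4, 0.6, -1.8]
finger_gap: 36.8
grip_force: 50.4
```

Request:
{"op": "play_rows", "data": {"motion": [-1,0,0,0,0,0,0,-1,0,0,0,0,0,0,-1,0,0,0,0,0,0,-1,0,0,1,0,0,0,-1,0,0,1.5,0,0,0]}}

```text
clock: 14.3
eef_pos: [539.9, 231.6, 218.5]
ee_rot: [0.11, 0.994, -0.001, 0.001]
force: [-0.2, -0.2, -2.8]
finger_gap: 36.4
grip_force: 50.7
```

Run:
```python
from h import *
from plant import manip
s=manip.sense();print(s["force"].round(1),s["finger_gap"]);go(s,(538.8,233.9,142),77.6)
snap(manip,"scene","s6");snap(manip,"side","d6")
o=np.hstack([cv2.imread("pics/s6.png")[120:400,280:],cv2.imread("pics/d6.png")[0:280,100:380]])
cv2.imwrite("pics/m6.png",o)
```

```text
[-0.2 -0.2 -2.8] 36.353952575949805
pos [539.9 231.6 218.5] yaw 77.4 shift cm [0.18 0.22 7.65] turn [-0.002  0.002 -0.003]
```

View pics/m6.png

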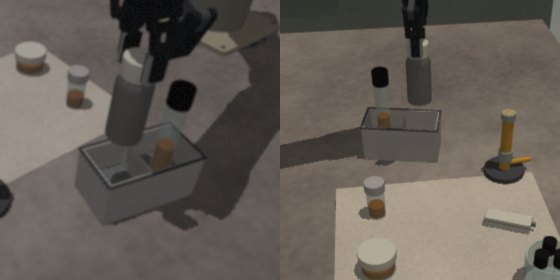

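The bottle hangs upright over the free cell and the tube stands in the other. I'll lower the bottle.

Request:
{"op": "play_rows", "data": {"motion": [-1,0.16,0.2,0.5,0,0,0,-1,0.16,0.2,2,0,0,0,-1,0.16,0.2,3.5,0,0,0,-1,0.16,0.2,5.2,0,0,0,-1,0.16,0.2,6.5,0,0,0]}}

```text
clock: 14.82
eef_pos: [538.8, 235.6, 153.8]
ee_rot: [0.108, 0.994, -0.0, 0.001]
force: [0.1, -0.5, -2.3]
finger_gap: 36.2
grip_force: 50.7
```

Request:
{"op": "play_rows", "data": {"motion": [-1,0,0,0,0,0,0,-1,0,0,0.2,0,0,0,-1,0,0,0.5,0,0,0,-1,0,0,0.8,0,0,0,-1,0,0,1,0,0,0]}}

```text
clock: 15.23
eef_pos: [539.5, 236.1, 145.4]
ee_rot: [0.108, 0.994, 0.0, 0.002]
force: [0.4, -0.2, -1.9]
finger_gap: 35.9
grip_force: 50.6
```

Request:
{"op": "play_rows", "data": {"motion": [-1,0,0,0,0,0,0,-1,0,0,0.1,0,0,0,-1,0,0,0.2,0,0,0,-1,0,0,0.3,0,0,0,-1,0,0,0.4,0,0,0]}}

```text
clock: 15.65
eef_pos: [539.2, 236.0, 141.0]
ee_rot: [0.108, 0.994, -0.0, 0.002]
force: [0.6, 0.5, -2.2]
finger_gap: 36.1
grip_force: 50.6
```

Request:
{"op": "play_rows", "data": {"motion": [-1,0,-0.1,0.1,0,0,0,-1,0,-0.2,0.2,0,0,0,-1,0,-0.2,0.3,0,0,0,-1,0,-0.2,0.4,0,0,0,-1,0,-0.2,0.4,0,0,0]}}

```text
clock: 16.07
eef_pos: [538.5, 233.9, 136.7]
ee_rot: [0.108, 0.994, -0.0, 0.001]
force: [0.4, -0.1, -2.0]
finger_gap: 36.1
grip_force: 50.6
```

Request:
{"op": "play_rows", "data": {"motion": [-1,0,0,0.1,0,0,0,-1,0,0,0.2,0,0,0,-1,0,0,0.3,0,0,0,-1,0,0,0.4,0,0,0,-1,0,0,0.4,0,0,0]}}

```text
clock: 16.48
eef_pos: [538.5, 233.9, 132.7]
ee_rot: [0.108, 0.994, -0.0, 0.001]
force: [-0.4, 0.0, -1.9]
finger_gap: 36.6
grip_force: 50.6
```

Request:
{"op": "play_rows", "data": {"motion": [-1,0,0,0.1,0,0,0,-1,0,0,0.2,0,0,0,-1,0,0,0.3,0,0,0,-1,0,0,0.3,0,0,0,-1,0,0,0.3,0,0,0]}}

```text
clock: 16.9
eef_pos: [538.7, 233.9, 129.9]
ee_rot: [0.108, 0.994, -0.0, 0.001]
force: [0.6, -0.2, -2.1]
finger_gap: 36.2
grip_force: 50.6
```

Request:
{"op": "play_rows", "data": {"motion": [-1,0,0,0.1,0,0,0,-1,0,0,0.2,0,0,0,-1,0,0,0.3,0,0,0,-1,0,0,0.3,0,0,0,-1,0,0,0.3,0,0,0]}}

```text
clock: 17.32
eef_pos: [539.3, 233.8, 128.1]
ee_rot: [0.108, 0.994, 0.0, 0.002]
force: [-0.5, -2.3, 6.5]
finger_gap: 36.0
grip_force: 51.6
```

Landed: the z motion stalled at 128 and the force rose by about 8 N. Relax, then release.

Request:
{"op": "play_rows", "data": {"motion": [-1,0,0,0,0,0,0,-1,0,0,0,0,0,0,-1,0,0,-0.05,0,0,0,-1,0,0,-0.05,0,0,0,-1,0,0,-0.05,0,0,0], "grip_force": 25}}

```text
clock: 17.73
eef_pos: [539.2, 233.9, 128.1]
ee_rot: [0.108, 0.994, 0.0, 0.002]
force: [-0.3, -0.7, 6.4]
finger_gap: 36.4
grip_force: 51.2
```

Request:
{"op": "play_rows", "data": {"motion": [-0.1,0,0,0,0,0,0,0,0,0,0,0,0,0,0.2,0,0,0,0,0,0,0.4,0,0,0,0,0,0,0.6,0,0,0,0,0,0]}}

```text
clock: 18.15
eef_pos: [538.6, 234.0, 127.3]
ee_rot: [0.108, 0.994, -0.0, 0.001]
force: [0.9, 0.9, -0.5]
finger_gap: 68.0
grip_force: 0.0
```

Request:
{"op": "play_rows", "data": {"motion": [0.9,0,0,0,0,0,0,1,0,0,0,0,0,0,1,0,0,-0.5,0,0,0,1,0,0,-2,0,0,0,1,0,0,-4.5,0,0,0]}}

```text
clock: 18.57
eef_pos: [536.9, 233.3, 171.1]
ee_rot: [0.108, 0.994, -0.001, -0.001]
force: [0.4, 0.2, 0.1]
finger_gap: 85.4
grip_force: 0.0
```

Request:
{"op": "play_rows", "data": {"motion": [1,0,0,-2.5,0,0,0,1,0,0,-5,0,0,0,1,0,0,-7,0,0,0,1,0,0,-8,0,0,0,1,0,0,-8,0,0,0]}}

```text
clock: 18.98
eef_pos: [539.7, 234.5, 255.1]
ee_rot: [0.108, 0.994, 0.001, 0.004]
force: [-0.5, -0.5, -0.5]
finger_gap: 85.4
grip_force: 0.0
```

Run:
```python
from h import *
from plant import manip
snap(manip,"wrist","w7")
s=manip.sense();go(s,(441.6,-74.6,200),77.6)
```

```text
pos [538.7 234.2 253.2] yaw 77.6 shift cm [  2.86 -32.25   5.27] turn [ 0.001  0.004 -0.   ]
```

View pics/w7.png

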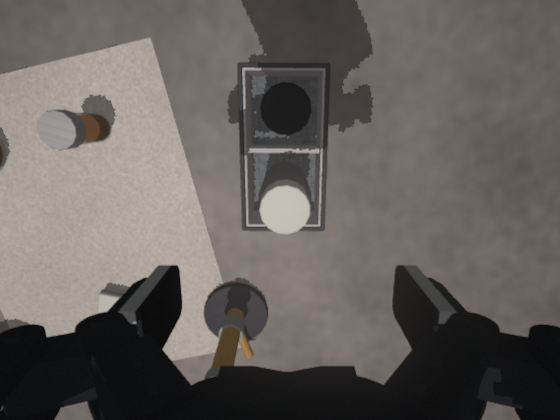

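The tube cap (286,107) and bottle cap (285,209) are both upright in their cells. Next is the jar.

Request:
{"op": "play_rows", "data": {"motion": [1,0.2,-2.5,0,0,0.004,0,1,0.5,-6,0,0,0.004,0,1,0.8,-9.5,0,0,0.004,0,1,1.1,-13,0,0,0.004,0,1,1.5,-16.5,0,0,0.004,0]}}

```text
clock: 19.45
eef_pos: [486.5, 74.6, 250.7]
ee_rot: [0.108, 0.994, -0.001, -0.002]
force: [0.2, -0.8, -0.6]
finger_gap: 85.3
grip_force: 0.0
```

Request:
{"op": "play_rows", "data": {"motion": [1,0.3,-3.5,0,0,0,0,1,0.6,-7,0,0,0,0,1,0.9,-10.5,1,0,0,0,1,1.2,-14,3,0,0,0,1,1.4,-15.7,5.5,0,0,0]}}

```text
clock: 19.87
eef_pos: [439.0, -78.4, 196.8]
ee_rot: [0.111, 0.994, -0.001, -0.0]
force: [0.1, -0.1, 0.3]
finger_gap: 85.5
grip_force: 0.0
```

Request:
{"op": "play_rows", "data": {"motion": [1,0,0,2,0,0,0,1,0,0,5,0,0,0,1,0,0,8,0,0,0,1,0,0,9.5,0,0,0,1,0,0,9.5,0,0,0]}}

```text
clock: 20.28
eef_pos: [437.1, -73.8, 98.6]
ee_rot: [0.108, 0.994, 0.0, -0.005]
force: [0.6, -0.8, 0.1]
finger_gap: 85.4
grip_force: 0.0
```

Request:
{"op": "play_rows", "data": {"motion": [1,0,0,0,0,0,0,1,0,0,0,0,0,0,1,0,0,0,0,0,0,1,0,0,0,0,0,0,1,0,0,0,0,0,0]}}

```text
clock: 20.7
eef_pos: [441.2, -74.2, 103.3]
ee_rot: [0.108, 0.994, 0.0, 0.0]
force: [-0.4, -0.2, -0.7]
finger_gap: 85.8
grip_force: 0.0
```

Run:
```python
from h import *
from plant import manip
d=snap(manip,"wrist","w8")
go(manip.sense(),(441.6,-74.6,34),77.6)
d=load("w8");m=d["frame"].min(2)>115
r=blob(m[:, :],(287,200),60)
print(r and (r[0].round(1),r[1]), "expect",pix(d,(441.6,-74.6,41)).round(1))
```

```text
pos [441.1 -74.2 103.2] yaw 77.6 shift cm [-0.05 -0.03  6.92] turn [ 0.     0.001 -0.   ]
(array([397.3, 234.2]), array([  171,    52,   389,   332, 63115], dtype=int32)) expect [287.  239.7]
```

View pics/w8.png

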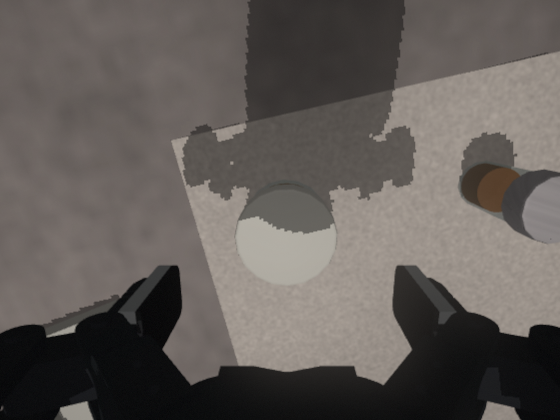

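The jar lid is at (286,236), well centred between the jaws, so I'll descend slowly and grip.

Request:
{"op": "play_rows", "data": {"motion": [1,0.1,-0.05,1.5,0,0,0,1,0.1,-0.05,3,0,0,0,1,0.1,-0.05,4.5,0,0,0,1,0.1,-0.05,5.5,0,0,0,1,0.1,-0.05,6,0,0,0]}}

```text
clock: 21.17
eef_pos: [438.9, -74.1, 44.3]
ee_rot: [0.108, 0.994, 0.001, -0.001]
force: [-0.3, 0.4, -1.4]
finger_gap: 85.4
grip_force: 0.0
```

Request:
{"op": "play_rows", "data": {"motion": [1,0,0,0,0,0,0,1,0,0,0.3,0,0,0,1,0,0,0.6,0,0,0,1,0,0,0.85,0,0,0,1,0,0,0.85,0,0,0]}}

```text
clock: 21.58
eef_pos: [438.9, -73.9, 36.3]
ee_rot: [0.108, 0.994, 0.001, -0.002]
force: [0.0, 0.6, 0.9]
finger_gap: 85.5
grip_force: 0.0
```

Request:
{"op": "play_rows", "data": {"motion": [0.7,0,0,0,0,0,0,0.4,0,0,0,0,0,0,0,0,0,0,0,0,0,-0.5,0,0,0,0,0,0,-1,0,0,0,0,0,0], "grip_force": 40}}

```text
clock: 22.0
eef_pos: [439.1, -74.0, 36.8]
ee_rot: [0.108, 0.994, 0.001, -0.001]
force: [-0.7, -0.6, 7.0]
finger_gap: 56.8
grip_force: 41.4
```

Request:
{"op": "play_rows", "data": {"motion": [-1,0,0,0,0,0,0,-1,0,0,0,0,0,0,-1,0,0,0,0,0,0,-1,0,0,0,0,0,0,-1,0,0,0,0,0,0]}}

```text
clock: 22.42
eef_pos: [439.0, -74.1, 36.8]
ee_rot: [0.108, 0.994, 0.001, -0.001]
force: [-1.2, -0.4, 6.4]
finger_gap: 56.6
grip_force: 41.4
```

Request:
{"op": "play_rows", "data": {"motion": [-1,0,0,-0.3,0,0,0,-1,0,0,-1.2,0,0,0,-1,0,0,-3.5,0,0,0,-1,0,0,-6.5,0,0,0,-1,0,0,-9,0,0,0]}}

```text
clock: 22.83
eef_pos: [438.4, -74.4, 127.4]
ee_rot: [0.109, 0.994, 0.0, -0.002]
force: [0.3, -0.0, -1.3]
finger_gap: 56.4
grip_force: 43.0
```

Run:
```python
from h import *
from plant import manip
W=load("w1");D=load("side0")
for p in((40,195),(117,168),(94,306)): print(plane(W,p,18).round(1))
for p in((227.8,331.2),(335,302),(363.8,353.2),(248.2,389.2)): print("side",plane(D,p,18).round(1))
s=manip.sense();print(s["force"].round(1),s["finger_gap"]);go(s,(528.5,-243,130),77.6)
```

```text
[ 491.3 -294.8   18. ]
[ 469.1 -196.6   18. ]
[ 641.8 -266.9   18. ]
side [ 476.  -209.2   18. ]
side [ 628.1 -180.9   18. ]
side [ 644.9 -268.3   18. ]
side [ 492.8 -298.    18. ]
[ 0.3 -0.  -1.3] 56.41695397935598
pos [438.4 -74.4 127.4] yaw 77.5 shift cm [-12.44 -14.52  -0.33] turn [ 0.    -0.005 -0.002]
```

Request:
{"op": "play_rows", "data": {"motion": [-1,-1.2,-1.4,-0.5,0,0,0,-1,-3.7,-4.3,-0.5,0,-0.005,0,-1,-6.3,-7.3,-0.5,0,-0.005,0,-1,-9,-10.5,-0.5,0,-0.005,0,-1,-11.2,-13,-0.3,0,-0.005,0]}}

```text
clock: 23.25
eef_pos: [521.4, -228.4, 129.4]
ee_rot: [0.109, 0.994, -0.001, 0.002]
force: [1.3, -0.4, -1.2]
finger_gap: 56.6
grip_force: 43.2
```

Request:
{"op": "play_rows", "data": {"motion": [-1,-0.8,-1,0,0,0,0,-1,-1.25,-1.5,0,0,0,0,-1,-1.25,-1.5,0.5,0,0,0,-1,-1.25,-1.5,1.5,0,0,0,-1,-1.25,-1.5,2,0,0,0]}}

```text
clock: 23.67
eef_pos: [528.3, -239.9, 106.9]
ee_rot: [0.108, 0.994, 0.002, -0.001]
force: [-0.2, 0.5, -1.0]
finger_gap: 56.7
grip_force: 43.1
```

Run:
```python
from h import *
from plant import manip
s=manip.sense();print(s["force"].round(1),s["finger_gap"]);go(s,(528.6,-243.2,50),77.6)
snap(manip,"scene","s9");snap(manip,"side","d9")
o=np.hstack([cv2.imread("pics/s9.png")[80:360,120:400],cv2.imread("pics/d9.png")[140:420,150:430]])
cv2.imwrite("pics/m9.png",o)
```

```text
[-0.2  0.5 -1. ] 56.65520887887425
pos [ 528.3 -239.9  106.9] yaw 77.6 shift cm [-0.11 -0.33  5.69] turn [ 0.003 -0.002  0.001]
```

View pics/m9.png

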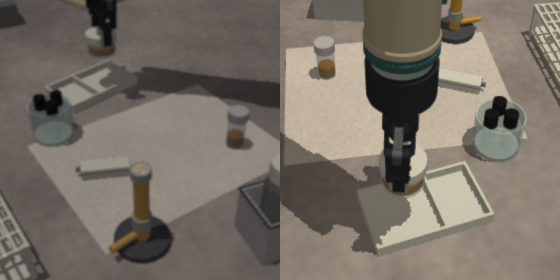

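The jar hangs upright over the large compartment. That was the last allowed view, so I'll check the rest numerically. I'll lower it to just above the floor.

Request:
{"op": "play_rows", "data": {"motion": [-1,-0.1,-0.3,1,0,0,0,-1,-0.1,-0.3,2.5,0,0,0,-1,-0.1,-0.3,4,0,0,0,-1,-0.1,-0.3,5,0,0,0,-1,-0.1,-0.3,5.2,0,0,0]}}

```text
clock: 24.18
eef_pos: [528.8, -244.7, 54.5]
ee_rot: [0.108, 0.994, 0.001, -0.001]
force: [1.0, 0.1, -1.7]
finger_gap: 56.1
grip_force: 43.1
```

Request:
{"op": "play_rows", "data": {"motion": [-1,0,0,0,0,0,0,-1,0,0,0.1,0,0,0,-1,0,0,0.2,0,0,0,-1,0,0,0.3,0,0,0,-1,0,0,0.4,0,0,0]}}

```text
clock: 24.6
eef_pos: [530.2, -245.8, 53.0]
ee_rot: [0.108, 0.994, 0.0, 0.001]
force: [0.3, 1.2, -1.4]
finger_gap: 56.3
grip_force: 43.1
```

Request:
{"op": "play_rows", "data": {"motion": [-1,0,0.1,0.15,0,0,0,-1,0,0.2,0.35,0,0,0,-1,0,0.2,0.55,0,0,0,-1,0,0.2,0.7,0,0,0,-1,0,0.2,0.7,0,0,0]}}

```text
clock: 25.02
eef_pos: [530.2, -243.5, 45.1]
ee_rot: [0.108, 0.994, 0.0, 0.001]
force: [0.3, -0.2, -1.0]
finger_gap: 56.7
grip_force: 43.1
```

Request:
{"op": "play_rows", "data": {"motion": [-1,0,0,0,0,0,0,-1,0,0,0.05,0,0,0,-1,0,0,0.1,0,0,0,-1,0,0,0.15,0,0,0,-1,0,0,0.2,0,0,0]}}

```text
clock: 25.43
eef_pos: [530.4, -243.8, 43.5]
ee_rot: [0.108, 0.994, 0.0, 0.001]
force: [0.5, -0.8, -1.8]
finger_gap: 56.6
grip_force: 43.1
```

Request:
{"op": "play_rows", "data": {"motion": [-1,0,0,0.05,0,0,0,-1,0,0,0.1,0,0,0,-1,0,0,0.15,0,0,0,-1,0,0,0.2,0,0,0,-1,0,0,0.2,0,0,0]}}

```text
clock: 25.85
eef_pos: [530.3, -243.7, 41.4]
ee_rot: [0.108, 0.994, 0.0, 0.001]
force: [-1.0, -0.3, -1.1]
finger_gap: 56.5
grip_force: 43.1
```

Request:
{"op": "play_rows", "data": {"motion": [-1,0,0,0.05,0,0,0,-1,0,0,0.1,0,0,0,-1,0,0,0.15,0,0,0,-1,0,0,0.2,0,0,0,-1,0,0,0.2,0,0,0]}}

```text
clock: 26.27
eef_pos: [530.5, -243.8, 40.8]
ee_rot: [0.108, 0.994, 0.001, 0.001]
force: [-2.6, 1.0, 10.3]
finger_gap: 56.7
grip_force: 44.3
```

Landed on the floor at the expected height (40.8). Release and rise.

Request:
{"op": "play_rows", "data": {"motion": [-1,0,0,-0.05,0,0,0,-1,0,0,-0.08,0,0,0,-1,0,0,-0.08,0,0,0,-1,0,0,-0.08,0,0,0,-1,0,0,-0.08,0,0,0], "grip_force": 22}}

```text
clock: 26.68
eef_pos: [530.5, -243.8, 40.8]
ee_rot: [0.108, 0.994, 0.0, 0.001]
force: [-0.6, 1.5, 6.3]
finger_gap: 56.7
grip_force: 43.8
```

Request:
{"op": "play_rows", "data": {"motion": [0.4,0,0,0,0,0,0,0.5,0,0,0,0,0,0,0.7,0,0,0,0,0,0,0.9,0,0,0,0,0,0,1,0,0,0,0,0,0]}}

```text
clock: 27.1
eef_pos: [530.3, -243.7, 40.1]
ee_rot: [0.108, 0.994, 0.0, 0.001]
force: [-0.2, -0.0, -0.4]
finger_gap: 85.3
grip_force: 0.0
```

Request:
{"op": "play_rows", "data": {"motion": [1,0,0,0,0,0,0,1,0,0,-0.5,0,0,0,1,0,0,-2.5,0,0,0,1,0,0,-5,0,0,0,1,0,0,-8,0,0,0]}}

```text
clock: 27.52
eef_pos: [529.2, -243.3, 120.4]
ee_rot: [0.108, 0.994, 0.001, -0.001]
force: [0.4, -0.7, 0.6]
finger_gap: 85.3
grip_force: 0.0
```

Request:
{"op": "play_rows", "data": {"motion": [1,0,0,-2.5,0,0,0,1,0,0,-5,0,0,0,1,0,0,-7,0,0,0,1,0,0,-8,0,0,0,1,0,0,-8,0,0,0]}}

```text
clock: 27.93
eef_pos: [531.2, -244.6, 202.7]
ee_rot: [0.108, 0.994, -0.0, 0.003]
force: [-0.8, -0.5, 0.4]
finger_gap: 85.5
grip_force: 0.0
```

Run:
```python
from h import *
from plant import manip
d=snap(manip,"wrist","w10");s=manip.sense()
p=pix(d,(530,-243.5,46));print("jar top expected px",p.round(1))
m=d["frame"].min(2)
print(m[int(p[1])-60:int(p[1])+61:10,int(p[0])-60:int(p[0])+61:10])
go(s,(445.5,54.3,150),77.6)
```

```text
jar top expected px [288.2 197.7]
[[ 69  69  68  68  69  91  92  92  92  82  67  66  65]
 [109  68  82 142 162 162 162  93  93 160  79 109  69]
 [162 162 163 163 163  94  94  93  93 161 161 111 110]
 [ 73 162 163 164  94  95 137  83  95 143 161 106 110]
 [163 155 164 164 164 164 164 164 162  96 162 160 107]
 [111  75 163 163 165 165 164 163 163 158 162 133 109]
 [111 163 163 164 163 164 164 163 163 162 161 162 105]
 [111 111  83 163 164 164 164 164 163 161 162 161 160]
 [114 115 163 150 163 163 163 162 162 157  92  83 160]
 [118 117 115  90 161 163 162 164 118 159 161 160 159]
 [118 116 116 162 138  90  90 163 162 161 161 160 159]
 [117 114 116 118 161 162 162 161 161 162 160 159 158]
 [109 111 112 113 134 161 161 161 161 160 159 159 158]]
pos [ 530.5 -243.8  201. ] yaw 77.6 shift cm [14.73 27.28  5.08] turn [ 0.001  0.003 -0.   ]
```

Request:
{"op": "play_rows", "data": {"motion": [1,1.2,2.3,0,0,0.003,0,1,3,5.5,0,0,0.003,0,1,4.8,8.8,0,0,0.003,0,1,6.6,12,0,0,0.003,0,1,8.3,15.3,0,0,0.003,0]}}

```text
clock: 28.4
eef_pos: [479.9, -74.9, 198.8]
ee_rot: [0.109, 0.994, 0.0, -0.002]
force: [0.7, 0.6, 0.5]
finger_gap: 85.4
grip_force: 0.0
```

Request:
{"op": "play_rows", "data": {"motion": [1,1.8,3.3,0,0,0,0,1,3.6,6.6,0,0,0,0,1,5.2,9.8,1,0,0,0,1,6.4,12,3,0,0,0,1,6.4,12,5,0,0,0]}}

```text
clock: 28.82
eef_pos: [442.3, 60.7, 148.5]
ee_rot: [0.104, 0.995, 0.002, -0.003]
force: [-1.7, 0.5, -0.7]
finger_gap: 85.3
grip_force: 0.0
```

Request:
{"op": "play_rows", "data": {"motion": [1,0,0,0.5,0,0,0,1,0,0,1,0,0,0,1,0,0,1,0,0,0,1,0,0,1,0,0,0,1,0,0,1,0,0,0]}}

```text
clock: 29.23
eef_pos: [445.9, 53.4, 141.1]
ee_rot: [0.109, 0.994, 0.0, -0.0]
force: [-0.7, 0.9, 0.5]
finger_gap: 85.8
grip_force: 0.0
```

Run:
```python
from h import *
from plant import manip
d=snap(manip,"wrist","w11");s=manip.sense()
p=pix(d,(445.5,54.3,70));print("vial top expected px",p.round(1))
g=cv2.medianBlur(cv2.cvtColor(d["frame"],cv2.COLOR_BGR2GRAY),5)
c=cv2.HoughCircles(g,cv2.HOUGH_GRADIENT,1,20,param1=60,param2=18,minRadius=28,maxRadius=50)
if c is not None: print([ (x.round(1),plane(d,x[:2],70).round(1)) for x in c[0][:6]])
go(s,(445.5,54.3,60),77.6)
```

```text
vial top expected px [288.7 233. ]
pos [445.9  53.7 141.2] yaw 77.5 shift cm [0.05 0.04 8.12] turn [ 0.001 -0.    -0.002]
```

Request:
{"op": "play_rows", "data": {"motion": [1,0.05,0.05,1.5,0,0,0,1,0.05,0.05,3.5,0,0,0,1,0.05,0.05,5.5,0,0,0,1,0.05,0.05,7,0,0,0,1,0.05,0.05,8,0,0,0]}}

```text
clock: 29.7
eef_pos: [444.9, 54.9, 59.9]
ee_rot: [0.109, 0.994, 0.001, -0.001]
force: [0.4, -0.3, 0.2]
finger_gap: 85.5
grip_force: 0.0
```

Request:
{"op": "play_rows", "data": {"motion": [1,0,0,0,0,0,0,1,0,0,0,0,0,0,0.7,0,0,0,0,0,0,0.4,0,0,0,0,0,0,0.1,0,0,0,0,0,0], "grip_force": 30}}

```text
clock: 30.12
eef_pos: [445.3, 55.3, 61.3]
ee_rot: [0.108, 0.994, 0.001, 0.0]
force: [1.0, -0.2, -0.9]
finger_gap: 51.9
grip_force: 0.0
```

Request:
{"op": "play_rows", "data": {"motion": [-0.2,0,0,0,0,0,0,-0.6,0,0,0,0,0,0,-1,0,0,0,0,0,0,-1,0,0,0,0,0,0,-1,0,0,0,0,0,0]}}

```text
clock: 30.53
eef_pos: [445.2, 55.2, 61.1]
ee_rot: [0.108, 0.994, 0.001, -0.0]
force: [-0.9, -0.3, 6.5]
finger_gap: 33.3
grip_force: 29.3
```

Request:
{"op": "play_rows", "data": {"motion": [-1,0,0,0,0,0,0,-1,0,0,0,0,0,0,-1,0,0,0,0,0,0,-1,0,0,0,0,0,0,-1,0,0,0,0,0,0]}}

```text
clock: 30.95
eef_pos: [445.2, 55.3, 61.1]
ee_rot: [0.108, 0.994, 0.001, -0.0]
force: [-0.9, -0.0, 6.0]
finger_gap: 33.1
grip_force: 29.3
```

Request:
{"op": "play_rows", "data": {"motion": [-1,0,0,-0.3,0,0,0,-1,0,0,-1.5,0,0,0,-1,0,0,-4,0,0,0,-1,0,0,-7,0,0,0,-1,0,0,-10,0,0,0]}}

```text
clock: 31.37
eef_pos: [444.0, 54.8, 161.4]
ee_rot: [0.109, 0.994, 0.0, -0.002]
force: [-0.1, -0.3, -1.4]
finger_gap: 32.7
grip_force: 29.9
```

Run:
```python
from h import *
from plant import manip
s=manip.sense();print(s["force"].round(1),s["finger_gap"]);go(s,(603.2,-228.8,165),77.6)
```

```text
[-0.1 -0.3 -1.4] 32.74630554647971
pos [444.   54.8 161.4] yaw 77.5 shift cm [-21.67 -24.26  -0.43] turn [-0.    -0.003 -0.001]
```

Request:
{"op": "play_rows", "data": {"motion": [-1,-1.5,-1.7,-0.3,0,0,0,-1,-3.9,-4.3,-0.4,0,0,0,-1,-6.3,-7,-0.4,0,0,0,-1,-8.7,-9.7,-0.4,0,0,0,-1,-11,-12.3,-0.4,0,-0.003,0]}}

```text
clock: 31.78
eef_pos: [526.5, -90.1, 164.5]
ee_rot: [0.108, 0.994, 0.0, 0.001]
force: [0.9, 0.7, -0.2]
finger_gap: 33.2
grip_force: 30.0
```

Request:
{"op": "play_rows", "data": {"motion": [-1,-2.4,-2.7,0,0,0,0,-1,-4.8,-5.4,0,0,0,0,-1,-7.2,-8,0,0,0,0,-1,-9.5,-10.7,0,0,0,0,-1,-10.7,-12,0,0,0,0]}}

```text
clock: 32.2
eef_pos: [605.2, -234.1, 164.6]
ee_rot: [0.11, 0.994, -0.002, 0.002]
force: [0.0, -1.2, -0.6]
finger_gap: 32.9
grip_force: 29.9
```

Request:
{"op": "play_rows", "data": {"motion": [-1,0,0,0,0,0,0,-1,0,0,0,0,0,0,-1,0,0,0,0,0,0,-1,0,0,1,0,0,0,-1,0,0,2,0,0,0]}}

```text
clock: 32.62
eef_pos: [604.7, -227.3, 144.0]
ee_rot: [0.107, 0.994, 0.001, 0.001]
force: [-0.4, 0.7, -1.1]
finger_gap: 32.9
grip_force: 30.0
```

Run:
```python
from h import *
from plant import manip
s=manip.sense();print(s["force"].round(1),s["finger_gap"]);go(s,(603.2,-228.8,72),77.6)
```

```text
[-0.4  0.7 -1.1] 32.911585274833655
pos [ 604.7 -227.3  144. ] yaw 77.7 shift cm [ 0.13 -0.19  7.2 ] turn [0.002 0.002 0.001]
```

Expected landing is at TCP z of about 65.

Request:
{"op": "play_rows", "data": {"motion": [-1,0.1,-0.1,1.5,0,0,0,-1,0.1,-0.1,3.5,0,0,0,-1,0.1,-0.1,5.2,0,0,0,-1,0.1,-0.1,6.2,0,0,0,-1,0.1,-0.1,6.6,0,0,0]}}

```text
clock: 33.03
eef_pos: [602.0, -228.0, 75.8]
ee_rot: [0.108, 0.994, 0.001, -0.001]
force: [-0.5, 0.3, -0.7]
finger_gap: 32.9
grip_force: 30.0
```

Request:
{"op": "play_rows", "data": {"motion": [-1,0,0,0,0,0,0,-1,0,0,0,0,0,0,-1,0,0,0.1,0,0,0,-1,0,0,0.3,0,0,0,-1,0,0,0.5,0,0,0]}}

```text
clock: 33.45
eef_pos: [604.0, -229.8, 74.0]
ee_rot: [0.108, 0.994, 0.0, 0.002]
force: [-0.4, 0.4, 0.1]
finger_gap: 33.2
grip_force: 30.0
```

Request:
{"op": "play_rows", "data": {"motion": [-1,0,0,0.1,0,0,0,-1,0,0,0.25,0,0,0,-1,0,0,0.4,0,0,0,-1,0,0,0.5,0,0,0,-1,0,0,0.5,0,0,0]}}

```text
clock: 33.87
eef_pos: [603.3, -229.6, 68.0]
ee_rot: [0.108, 0.994, 0.0, 0.001]
force: [0.3, 0.1, -0.9]
finger_gap: 32.6
grip_force: 30.0
```

Request:
{"op": "play_rows", "data": {"motion": [-1,0,0,0,0,0,0,-1,0,0,0.05,0,0,0,-1,0,0,0.1,0,0,0,-1,0,0,0.15,0,0,0,-1,0,0,0.15,0,0,0]}}

```text
clock: 34.28
eef_pos: [603.4, -229.6, 66.7]
ee_rot: [0.108, 0.994, 0.0, 0.001]
force: [0.2, 0.5, 0.4]
finger_gap: 32.7
grip_force: 30.0
```

Request:
{"op": "play_rows", "data": {"motion": [-1,0,0,0.05,0,0,0,-1,0,0,0.1,0,0,0,-1,0,0,0.15,0,0,0,-1,0,0,0.2,0,0,0,-1,0,0,0.2,0,0,0]}}

```text
clock: 34.7
eef_pos: [603.7, -229.7, 65.2]
ee_rot: [0.108, 0.994, 0.0, 0.001]
force: [-1.0, 0.7, 3.6]
finger_gap: 33.0
grip_force: 30.3
```

Landed at the expected height. Release and rise clear.

Request:
{"op": "play_rows", "data": {"motion": [-1,0,0,0.02,0,0,0,-1,0,0,0.02,0,0,0,-0.1,0,0,0.02,0,0,0,0,0,0,0.02,0,0,0,0.2,0,0,0.02,0,0,0], "grip_force": 20}}

```text
clock: 35.12
eef_pos: [603.2, -229.5, 64.3]
ee_rot: [0.108, 0.994, 0.0, 0.001]
force: [-0.6, -0.4, -0.3]
finger_gap: 50.9
grip_force: 0.0
```

Request:
{"op": "play_rows", "data": {"motion": [0.3,0,0,0,0,0,0,0.5,0,0,0,0,0,0,0.6,0,0,0,0,0,0,0.6,0,0,-0.5,0,0,0,0.6,0,0,-2,0,0,0]}}

```text
clock: 35.53
eef_pos: [602.0, -228.9, 83.1]
ee_rot: [0.108, 0.994, 0.001, -0.001]
force: [-0.5, 0.0, -0.0]
finger_gap: 68.3
grip_force: 0.0
```

Request:
{"op": "play_rows", "data": {"motion": [0.6,0,0,-2.5,0,0,0,0.6,0,0,-5,0,0,0,0.6,0,0,-8,0,0,0,0.6,0,0,-11,0,0,0,0.6,0,0,-14,0,0,0]}}

```text
clock: 35.95
eef_pos: [602.9, -229.7, 226.4]
ee_rot: [0.108, 0.994, 0.0, 0.001]
force: [0.5, -1.7, 0.2]
finger_gap: 67.9
grip_force: 0.0
```

Request:
{"op": "play_rows", "data": {"motion": [0.6,3,3,-2,0,0,0,0.6,5,6,-4,0,0,0,0.6,7,9,-5,0,0,0,0.6,8,12,-5,0,0,0,0.6,9,15,-5,0,0,0]}}

```text
clock: 36.37
eef_pos: [547.0, -62.5, 276.2]
ee_rot: [0.109, 0.994, 0.001, 0.002]
force: [1.0, 0.3, -0.6]
finger_gap: 68.6
grip_force: 0.0
```

Request:
{"op": "play_rows", "data": {"motion": [0.6,0,0,0,0,0,0,0.6,0,0,0,0,0,0,0.6,0,0,0,0,0,0,0.6,0,0,0,0,0,0,0.6,0,0,0,0,0,0]}}

```text
clock: 36.78
eef_pos: [547.4, -65.7, 274.8]
ee_rot: [0.11, 0.994, -0.0, 0.001]
force: [0.3, -0.3, -0.7]
finger_gap: 68.2
grip_force: 0.0
```

Run:
```python
from h import *
from plant import manip
S=snap(manip,"scene","s12");D=snap(manip,"side","d12");W=snap(manip,"wrist","w12")
print(manip.sense()["eef_pos"])
S0=load("scene0");D0=load("side0")
# bystanders: image difference around their places; placed things: colour where the cap tops should be
for n,a,b,c in(("burner",S0,S,(205,240,300,340)),("slidebox",S0,S,(195,236,250,258)),("beaker side",D0,D,(340,235,400,300)),("slide side",D0,D,(302,205,358,232)),("burner side",D0,D,(300,105,355,185))):
    x0,y0,x1,y1=c;dd=np.abs(a["frame"].astype(int)-b["frame"])[y0:y1,x0:x1].max(2);print(n,"changed px",(dd>40).sum(),"of",dd.size)
for n,X,h,R in(("tube",(473.7,248.2),167,15),("bottle",(538.8,234),132,19),("jar",(530,-243.7),46,29),("vial",(603.5,-229.7),74,17)):
    for m,d in(("scene",S),("side",D),("wrist",W)):
        p=pix(d,(*X,h)).round().astype(int)
        if 5<p[0]<555 and 5<p[1]<415: print(n,m,p,"top",d["frame"][p[1],p[0]],"| mid-body",[d["frame"][q[1],q[0]].tolist() for q in [pix(d,(*X,h-30)).round().astype(int)] if 0<=q[0]<560 and 0<=q[1]<420])
```

```text
[547.42866623 -65.00906343 274.55379698]
burner changed px 242 of 9500
slidebox changed px 0 of 1210
beaker side changed px 0 of 3900
slide side changed px 0 of 1512
burner side changed px 0 of 4400
tube scene [461 206] top [15 18 18] | mid-body [[5, 9, 6]]
tube side [200  70] top [19 17 19] | mid-body [[12, 11, 11]]
bottle scene [408 242] top [135 144 148] | mid-body [[79, 85, 87]]
bottle side [238  89] top [153 172 179] | mid-body [[90, 101, 105]]
jar scene [222 142] top [133 144 147] | mid-body [[68, 77, 82]]
jar side [272 335] top [153 173 179] | mid-body [[153, 173, 179]]
jar wrist [114 205] top [149 158 161] | mid-body [[150, 159, 162]]
vial scene [189 142] top [120 122 127] | mid-body [[83, 87, 84]]
vial side [329 305] top [137 145 153] | mid-body [[78, 82, 87]]
vial wrist [140 278] top [132 133 138] | mid-body [[58, 57, 60]]
```

```bash
python3 -c "
from plant import manip
print(manip.finish_job())"
```

```text
the job is handed in; nothing more can be done
None
```

I've handed the job in: the tube and bottle stand in the tin's two cells, and the jar and vial stand in the tray's large and small compartments. I lowered each until I felt it land, and the final camera check showed all four where I set them and the slide box, burner and beaker unmoved.

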